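# Centre the jar on the portion scale and tare it

### The arm

A 6-joint arm with a two-finger parallel gripper is mounted at the origin on the work surface. World frame = base frame: x ahead of the robot, y to its left, z up, the work surface at z = 0. Lengths are in mm, angles in rad, forces in N, time in s.
With the tool pointing down it reaches from about 325 to 875 mm from the base axis. Payload 4.4 kg.
Tool frame: the origin (TCP) lies at the very end of the fingers, on their centre line; the grasp point (between the pads) lies 19 mm behind it; z points along the fingers, y is the line along which they close (so a half turn about z gives the same grasp; the last joint's range is limited). The gripper opens to 85 mm and grips with 20 to 120 N. Pads are 22 mm wide; open, the fingers measure 114 mm over their backs; the gripper's body (76 mm by 85 mm) begins 54 mm behind the grasp point. The pads swing forward as they close: fully open they stand 13 mm farther back than shut.
Start: joints at [1.127, 0.207, 1.542, -0, 1.393, -0.15], TCP at [166.525, 550.361, 231.282] pointing down, gripper open.
Joint ranges: [-2.73, 2.73], [-0.86, 2.22], [0.23, 2.46], [-1.11, 4.25], [0.08, 2.63], [-2.82, 2.82]. Speed limits (rad/s): [2.79, 2.79, 3.14, 3.14, 3.14, 3.14].

### API

Orientations are given as a unit quaternion [w, x, y, z].
In Python, from cell import r gives the robot as it stands. The module is installed in compiled form; this text tells all that it offers.
- The arm moves only by the tool servo_tool, never from a script. Its argument "series" is a list of rows, each an object with "offset": the shift along the tool's x, y, z in cm, a list of three; "yaw": the turn about the tool's z in degrees. A call has exactly 10 rows; each row is the pose to reach, as a shift and turn from the pose commanded when the call began, along the tool's axes at that moment; what a row does not reach only later rows make up. A row lasts 1/8 s, in which the tool goes at most 62.5 mm and 10.7 degrees, less where a joint would pass 70% of its speed; a pose out of reach is approached as far as the arm can. A call with a gripper value outside its range is refused whole. "gripper" is the finger opening in cm, from 0 to 8.54, set as the call begins (left out, the last holds). The fingers move at their own pace and stop on an object; the grip force is fixed at half the most. Time passes only in rows, so rows that repeat a pose let the fingers close, or fill a call up. It gives the time, the measured TCP pose, the force, the opening and the grip force at its end, in the units of the state.
- r.state(): the state, without advancing time (a new reading comes with each control period).
- r.read_camera(name): name is "side" or "top" or "wrist"; returns a dict with "pixels" (420x560x3 uint8, red, green, blue), "mtx" (3x3 intrinsics, pixels), "k1" (the pictures are not rectified: a ray, as slopes to the right and down, at radius r is drawn at 1 + k1 r^2 times it, then the intrinsics apply), "R" (3x3) and "t" (3): a world point X has camera coordinates R X + t. Camera axes: x right, y down, z forward; pixel columns grow to the right and rows downward; lengths in mm; the calibration is good to about 2 mm. A picture is of the moment at which its call begins. There is no depth.
- r.close_job(): hands the job in; it is judged then, once.
The state is a dict: "time": time; "q": joint angles; "dq": joint speeds; "joint_torque": joint torques, N m; "tool_pos": TCP position; "ee_rot": TCP orientation; "ft_force": force on the tool from outside, world axes, zero at the start; "ft_torque": the same for the moment, N m; "grip_width": opening from 0.0 (shut) to 1.0 (fully open); "finger_force": force on a finger pad.
Only numpy, scipy, OpenCV 4.12 (cv2) and the standard library are available. Lean on these libraries where they do the work, as an engineer would, in place of code of your own. Each camera call takes 0.05 s, during which the arm holds its last target. There are 200 camera calls.

### The job

At the repacking bench an empty lidded jar was set down near the front edge of the portion scale's round pan. Nudge it with light fingertip taps until it stands upright in the middle of the pan, to within a centimetre, without picking it up, squeezing it or tipping it over; then take your hand off it and press the tare key (the wide one) and let it spring back. Press no other key, and leave everything else on the bench where it is.

Things in the scene. Friction and masses are not known exactly. Their poses are not given: they have to be found in the camera images.
- scale: Portion scale, fixed to the bench: grey housing 184 mm wide (y -92 to 92), top 45 mm above the bench, x from -154 to +88 mm. From x = -70 to -154 mm the front console slopes down at 10 degrees, 43 to 29 mm high, with the display and three keys. Origin on the bench under the pan's axis, z up; -x points from the pan to the console, +y to the left of someone who reads the display.
- pan (a point): Centre of the flat upper face of the scale's round steel pan, 60 mm above the bench. The pan is 130 mm across, 4 mm thick, without a rim, on a narrower black support 84 mm across.
- jar: The empty lidded jar on the pan: amber glass, round, tulip-shaped, 82 mm high, 0.1 to 0.2 kg. Foot only 30 mm across, belly 64 mm across, 47 mm across under the black lid, which is 51 mm across and covers the top 16 mm. Origin at the centre of the foot's underside, z up its axis; yaw has no meaning. At the start it stands 20 to 45 mm off the pan's centre, towards the console.
- jar_belly (a point): Point on the jar's axis level with its widest part (64 mm across), 36 mm above the foot. A slow push (up to about 60 mm/s) on the belly or lower slides the jar on the pan (friction 0.5 to 0.7) and it stops with the finger; a quicker knock, or a push near the lid, rocks it on its narrow foot, and it falls beyond about 20 degrees.
- tare_key (a joint): Travel of the tare key: 0 at rest, 0.004 m fully down; a light spring, 2 N to start and 3.6 N fully down, returns it.
- tare_key_top (a point): Centre of the tare key's upper face. The tare key is the widest of the three white keys in one row along the console's front edge: 18 mm deep, 36 mm wide, 6 mm proud of the console, at the right-hand end (scale y = -45 mm) as someone reading the display sees it. It moves square to the sloping console.
- units_key (a joint): Travel of the units key, same kind as the tare key but 18 x 18 mm, at scale y = +24 mm in the same row. Not to be pressed.
- power_key (a joint): Travel of the power key, 18 x 18 mm, at scale y = +62 mm in the same row. Not to be pressed.
- jar_b: Another jar of the same kind, standing on the bench beside the scale; origin at the centre of its foot. Bystander.
- jar_c: A third such jar, standing on the bench beside the scale; origin at the centre of its foot. Bystander.
- spare_lid: Black jar lid, 51 mm across, 16 mm high, lying on the bench; origin under its centre. Bystander.
- scoop: Steel scoop lying on the bench: tray 75 x 50 x 30 mm to +x, handle 90 mm long to -x; origin under it near the tray's back wall. Bystander.
- tape: Roll of brown packing tape lying flat, 100 mm across, 48 mm high; origin under its centre. Bystander.
- sanitiser: White spray bottle, 72 mm across, 213 mm high; origin under its centre. Bystander.
- brush: Bench brush 190 mm long lying along its x axis; origin under it. Bystander.
There are look-alikes about, which are no part of the job. Leave any blue or purple look-alike of the jar alone.

How it is judged:
By the outcome, as a careful person would: the job done as asked, in the order asked, and still so for the second after the job is handed in, with the robot touching nothing.
It also fails if it takes over 48 s, if anything falls off the work surface, if the arm or the gripper's body presses on something with over 40 N, if the wrist force passes 120 N, or if a joint passes its speed limit or range.

## Working session

There is one attempt and no reset: what is moved stays moved. The work goes in short steps, Python scripts to look and compute and a tool call to move; the robot and the scene stay as the last step left them, time stands still between calls to the robot, and variables do not carry over. Pictures are saved under pics/ and viewed, at most 10 in all, crops included, and the job is handed in when it is done.

Besides the shell and the picture viewer there is one more tool, called after "Call:" as name(argument=value, ...), one argument or row to a line, values as JSON. servo_tool: Moves the arm, as the interface text tells. Its arguments: {"type":"object","properties":{"series":{"type":"array"},"gripper":{"type":"number"}},"required":["series"]}

```bash
mkdir -p pics; cat > h.py <<'E'
import numpy as np, cv2
from cell import r
def cam(n,f=None):
    c=r.read_camera(n)
    if f: cv2.imwrite('pics/'+f,c['pixels'][:,:,::-1])
    return c
def ray(c,uv):
    K=np.array(c['mtx'],float);d=np.array([c['k1'],0,0,0,0.])
    p=(np.array(uv,float)-K[:2,2])/[K[0,0],K[1,1]]; q=p.copy()
    for _ in range(30): q=p/(1+c['k1']*(q@q))
    R=np.array(c['R']);t=np.array(c['t'])
    return -R.T@t, R.T@np.array([q[0],q[1],1])
def plane(c,uv,z):
    o,d=ray(c,uv); return o+d*(z-o[2])/d[2]
def proj(c,X):
    x=np.array(c['R'])@np.array(X,float)+np.array(c['t']); s=x[:2]/x[2]
    s=s*(1+c['k1']*(s@s)); K=np.array(c['mtx']); return K[:2,:2]@s+K[:2,2]
def two(c1,u1,c2,u2):
    o1,d1=ray(c1,u1);o2,d2=ray(c2,u2)
    s=np.linalg.lstsq(np.c_[d1,-d2],o2-o1,rcond=None)[0]
    a=o1+d1*s[0];b=o2+d2*s[1]; return (a+b)/2,np.linalg.norm(a-b)
E
python3 - <<'E'
from h import *
for n in ('top','side'):
    c=cam(n,n+'0.png'); o,d=ray(c,(280,210)); print(n,o,d,c['mtx'],c['k1'])
s=r.state();print(s)
E
```

```text
top [ 368.40183627    7.72432872 1284.93237774] [ 1.64547929e-01  9.70435032e-04 -9.86704237e-01] [[470.87873201   0.         289.19844493]
 [  0.         470.87873201 217.88742663]
 [  0.           0.           1.        ]] -0.03978517276211767
side [269.74072178 606.99201381 775.4414289 ] [ 0.30069988 -0.64206818 -0.70527424] [[379.26142016   0.         280.30669702]
 [  0.         379.26142016 206.54323486]
 [  0.           0.           1.        ]] 0.018481934227092846
{'time': 0.1, 'q': array([ 1.12650476e+00,  2.07404532e-01,  1.54283342e+00,  6.00609962e-06,
        1.39350256e+00, -1.50490145e-01]), 'dq': array([-0.00117415, -0.00097247, -0.00292977, -0.00070113,  0.0019106 ,
       -0.00013045]), 'joint_torque': array([-1.92875013e-03, -3.84096622e+01, -2.92546374e+01, -3.60508657e-04,
        4.78775139e-03, -3.71199903e-06]), 'tool_pos': array([166.21717478, 549.7250643 , 230.19168599]), 'ee_rot': array([-3.17515060e-04,  1.46373377e-01,  9.89228832e-01, -1.02592089e-03]), 'ft_force': array([ 0.35327373,  0.08315439, -0.00318832]), 'ft_torque': array([-0.01001584, -0.03560721,  0.04917272]), 'finger_force': 0.0, 'grip_width': 1.0002062747131133}
```

View pics/top0.png

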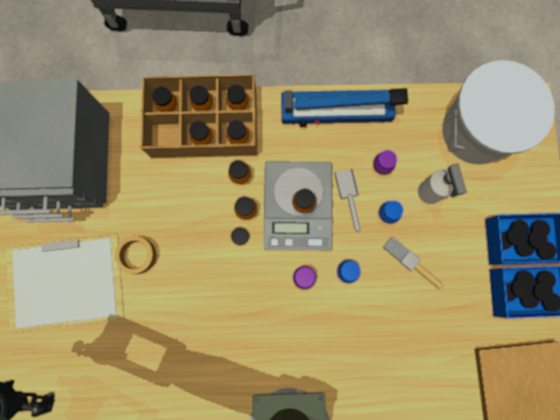

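View pics/side0.png

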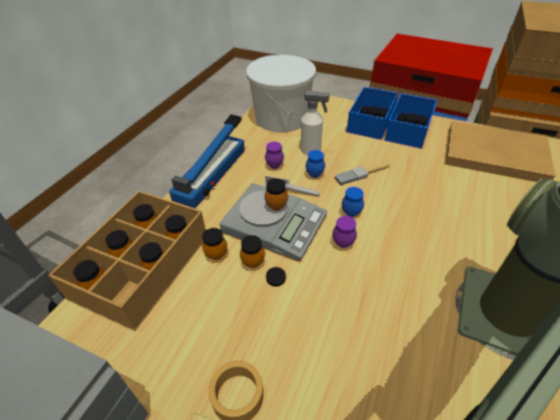

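The top view shows the scale at about (298,205) with its pan at (299,191), the amber jar's lid at (304,201) and the tare key at (315,243). The console faces the robot. The side view shows the same jar upright at (276,195). Next I'll zoom in and measure.

```bash
python3 - <<'E'
from h import *
c=cam('top'); p=c['pixels']
A=cv2.resize(p[150:260,250:350],None,fx=5,fy=5,interpolation=cv2.INTER_CUBIC)
s=cam('side'); B=cv2.resize(s['pixels'][170:265,205:345],None,fx=5.5,fy=5.5,interpolation=cv2.INTER_CUBIC)
cv2.imwrite('pics/a1.png',A[:,:,::-1]);cv2.imwrite('pics/b1.png',B[:,:,::-1])
for n,c in (('top',c),('side',s)):
    g=c['pixels'].astype(int); mx=g.max(2);mn=g.min(2)
    hsv=cv2.cvtColor(c['pixels'],cv2.COLOR_RGB2HSV)
    roi=np.zeros(mx.shape,np.uint8)
    if n=='top': roi[150:260,255:340]=1
    else: roi[170:265,205:335]=1
    w=((mx-mn<35)&(mn>185)).astype(np.uint8)*roi
    k,l,st,ce=cv2.connectedComponentsWithStats(w)
    print(n,'white',[(st[i].tolist(),ce[i].round(1).tolist()) for i in range(1,k) if st[i,4]>12])
    d=((mx<50)).astype(np.uint8)*roi
    k,l,st,ce=cv2.connectedComponentsWithStats(d)
    print(n,'dark',[(st[i].tolist(),ce[i].round(1).tolist()) for i in range(1,k) if st[i,4]>12])
    print(mx[191,299] if n=='top' else mx[209,258], g[243,315] if n=='top' else 0)
E
```

```text
top white [([272, 240, 5, 5, 23], [274.0, 241.8]), ([286, 240, 5, 5, 23], [288.2, 242.0]), ([309, 240, 12, 5, 58], [314.7, 242.0])]
top dark [([296, 190, 18, 18, 184], [305.3, 197.1])]
62 [193 199 202]
side white [([311, 212, 8, 9, 46], [314.6, 216.1]), ([302, 231, 6, 6, 24], [304.3, 233.3]), ([296, 241, 6, 6, 27], [298.3, 243.6])]
side dark [([267, 179, 18, 15, 234], [275.5, 186.1]), ([205, 188, 5, 8, 27], [206.4, 191.1]), ([205, 229, 18, 17, 253], [212.9, 236.8]), ([242, 236, 20, 18, 297], [251.0, 244.4])]
167 0
```

View pics/a1.png

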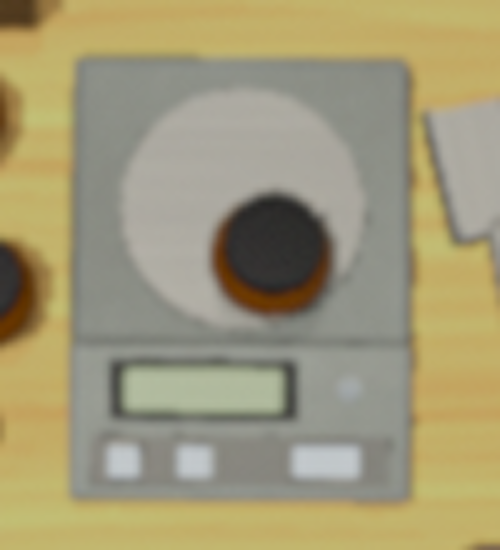

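View pics/b1.png

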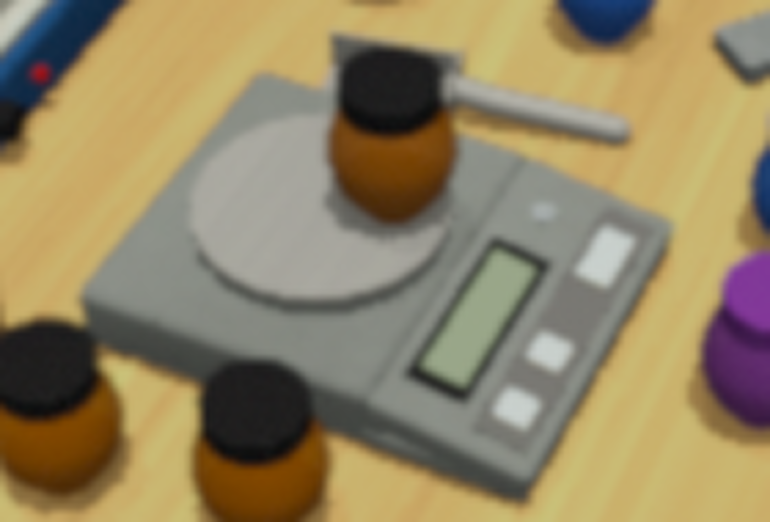

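In the top crop, the pan disc's centre is at (242,208), its lid face at about (276,242) and the tare key at (326,461). The side crop shows the jar upright on the front part of the pan.

```bash
python3 - <<'E'
from h import *
c=cam('top');s=cam('side')
f=lambda x,y:((x+.5)/5-.5+250,(y+.5)/5-.5+150)
g=lambda x,y:((x+.5)/5.5-.5+205,(y+.5)/5.5-.5+170)
print('pan',plane(c,f(242.5,208),60), 'side',plane(s,g(320,207),60))
print('lid top', plane(c,f(276,242),142),'side',plane(s,g(392,72),142))
k=[plane(c,u,39) for u in ((274,241.8),(288.2,242),(314.7,242))]; print('keys',k)
ks=[plane(s,u,39) for u in ((298.3,243.6),(304.3,233.3),(314.6,216.1))]; print('keys side',ks)
for n,x,y in (('bl',72,497),('br',409,497)): print(n,plane(c,f(x,y),29))
for n,x,y in (('tl',79,59),('tr',408,63)): print(n,plane(c,f(x,y),45))
# jar_b etc
for x,y in ((239,171),(246,207)): print('other',plane(c,(x,y),82))
from scipy.spatial.transform import Rotation as Ro
q=r.state()['ee_rot']; print(Ro.from_quat([q[1],q[2],q[3],q[0]]).as_matrix().round(3))
E
```

```text
pan [622.01729703 -40.34927894  60.        ] side [621.85278437 -35.74210115  60.        ]
lid top [587.49374133 -53.16471433 142.        ] side [589.98160151 -55.845332   142.        ]
keys [array([491.0452711 ,  27.01282725,  39.        ]), array([489.5155213 , -10.65820141,  39.        ]), array([487.64001008, -81.07378165,  39.        ])]
keys side [array([492.13752167,  28.08838174,  39.        ]), array([490.95601322, -10.15890845,  39.        ]), array([488.15437709, -78.88328673,  39.        ])]
bl [473.4456581   54.29569935  29.        ]
br [ 468.61180251 -125.83287161   29.        ]
tl [709.73035262  45.18346912  45.        ]
tr [ 703.23503947 -133.35107267   45.        ]
other [675.33534851 113.72430862  82.        ]
other [579.13762521  96.72670436  82.        ]
[[-0.957  0.29  -0.   ]
 [ 0.29   0.957 -0.001]
 [ 0.    -0.001 -1.   ]]
```

Call:
servo_tool(
  series=[
    {"offset": [-4, -3.8, 0], "yaw": -4},
    {"offset": [-8.5, -8, 0], "yaw": -9},
    {"offset": [-12.8, -12, 0], "yaw": -13},
    {"offset": [-17, -16, 0], "yaw": -17},
    {"offset": [-21.3, -20, 0], "yaw": -21},
    {"offset": [-25.5, -24, 0], "yaw": -25},
    {"offset": [-29.8, -28, 0], "yaw": -30},
    {"offset": [-34, -32, 0], "yaw": -34},
    {"offset": [-38.3, -36, 0], "yaw": -38},
    {"offset": [-42.5, -40, 0], "yaw": -42.5},
  ],
  gripper=3.0,
)

```text
time: 1.55
tool_pos: [458.3, 42.6, 231.6]
ee_rot: [0.001, -0.223, 0.975, -0.0]
ft_force: [-0.0, 0.3, 0.2]
grip_width: 0.349
finger_force: 0.0
```

```bash
cat >> h.py <<'E'
from scipy.spatial.transform import Rotation as Ro
def st():
    s=r.state(); q=s['ee_rot']; M=Ro.from_quat([q[1],q[2],q[3],q[0]]).as_matrix()
    return s,np.array(s['tool_pos']),M
def go(target,push=None):
    s,p,M=st(); print('t',s['time'],'tcp',p.round(1),'f',np.round(s['ft_force'],1),'w',s['grip_width'],'need cm',(M.T@(np.array(target)-p)/10).round(2))
    a=np.degrees(np.arctan2(-M[1,0],-M[0,0])); print('angle of -x',a)
E
python3 - <<'E'
from h import *
go([530,-82.5,200])
c=cam('wrist','w1.png')
E
```

```text
t 1.55 tcp [458.3  42.6 231.6] f [-0.   0.3  0.2] w 0.34921444968188425 need cm [ -1.01 -14.38   3.17]
angle of -x 25.787866047442638
```

View pics/w1.png

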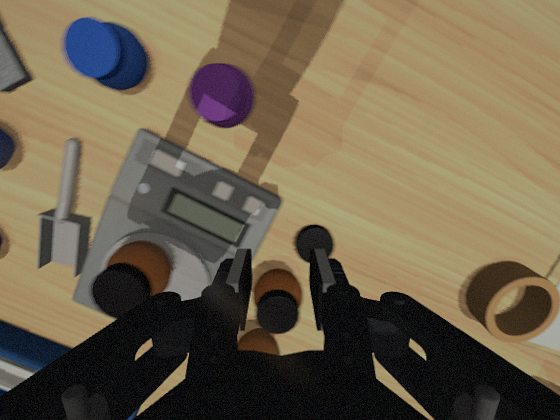

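The wrist view shows the pan jar's lid at (120,290). The camera sits on the robot side of the fingers, so the push side is clear.

Call:
servo_tool(
  series=[
    {"offset": [-0.1, -2, 0]},
    {"offset": [-0.3, -5, 0]},
    {"offset": [-0.5, -8, 0.5]},
    {"offset": [-0.8, -11, 1.5]},
    {"offset": [-0.9, -13, 2.5]},
    {"offset": [-1, -14.4, 3.2]},
    {"offset": [-1, -14.4, 3.2]},
    {"offset": [-1, -14.4, 3.2]},
    {"offset": [-1, -14.4, 3.2]},
    {"offset": [-1, -14.4, 3.2]},
  ],
)

```text
validation failed for argument at $.se...
```

```bash
python3 - <<'E'
from h import *
go([530,-82.5,82])
w=cam('wrist','w2.png')
for n,X in (('lid top',(588.7,-54.5,142)),('pan c',(622,-38.7,60)),('tcp',st()[1]),('tare',(488,-80,39))): print(n,proj(w,X).round(1))
E
```

```text
t 1.6 tcp [461.8  36.4 231.9] f [ 3.5 -5.7 -0.3] w 0.3501471214208889 need cm [ -1.   -13.55  15.1 ]
angle of -x 25.60223100589773
lid top [126.4 294.4]
pan c [164.8 283.4]
tcp [286.9 265.8]
tare [176.6 163.1]
```

View pics/w2.png

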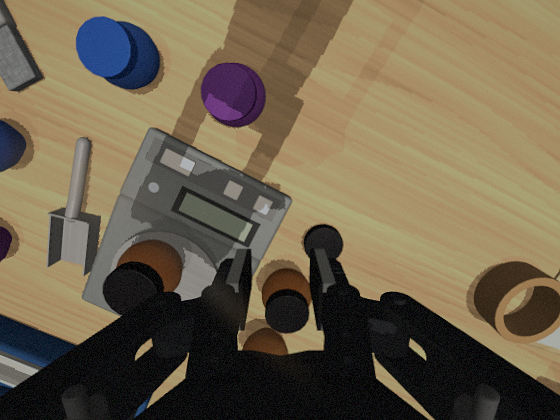

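The refused call needed a yaw in every row, so the arm had only settled. The lid shows at (132,288), close to the predicted (126,294).

Call:
servo_tool(
  series=[
    {"offset": [-0.1, -2, 0], "yaw": 0},
    {"offset": [-0.3, -5, 0], "yaw": 0},
    {"offset": [-0.5, -8, 0.5], "yaw": 0},
    {"offset": [-0.8, -11, 1.5], "yaw": 0},
    {"offset": [-0.9, -13, 3], "yaw": 0},
    {"offset": [-1, -13.6, 5], "yaw": 0},
    {"offset": [-1, -13.6, 6], "yaw": 0},
    {"offset": [-1, -13.6, 6], "yaw": 0},
    {"offset": [-1, -13.6, 6], "yaw": 0},
    {"offset": [-1, -13.6, 6], "yaw": 0},
  ],
)

```text
time: 2.9
tool_pos: [526.0, -73.6, 172.3]
ee_rot: [0.001, -0.222, 0.975, -0.0]
ft_force: [-0.9, 1.0, -0.9]
grip_width: 0.347
finger_force: 0.0
```

```bash
python3 - <<'E'
from h import *
go([530,-82.5,82])
w=cam('wrist','w3.png')
for n,X in (('lid top',(588.7,-54.5,142)),('pan c',(622,-38.7,60)),('tcp',st()[1]),('tare',(488,-80,39))): print(n,proj(w,X).round(1))
E
```

```text
t 2.9 tcp [526.  -73.6 172.3] f [-0.9  1.  -0.9] w 0.34692929316885246 need cm [ 0.03 -0.96  9.03]
angle of -x 25.705988121179804
lid top [265.  331.5]
pan c [269.4 306.8]
tcp [279.4 266. ]
tare [291.8 160.8]
```

View pics/w3.png

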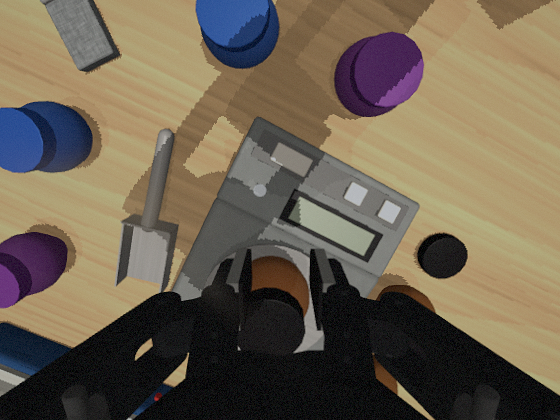

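The lid is at about (270,328) and the tare key at (291,158), both within about 2 mm of my estimates. The descent spot over the console is clear.

Call:
servo_tool(
  series=[
    {"offset": [0, -0.9, 0.5], "yaw": 0},
    {"offset": [0, -0.9, 1.5], "yaw": 0},
    {"offset": [0, -0.9, 3], "yaw": 0},
    {"offset": [0, -0.9, 4.5], "yaw": 0},
    {"offset": [0, -0.9, 6], "yaw": 0},
    {"offset": [0, -0.9, 7.5], "yaw": 0},
    {"offset": [0, -0.9, 8.5], "yaw": 0},
    {"offset": [0, -0.9, 9], "yaw": 0},
    {"offset": [0, -0.9, 9], "yaw": 0},
    {"offset": [0, -0.9, 9], "yaw": 0},
  ],
)

```text
time: 4.2
tool_pos: [529.9, -82.1, 81.9]
ee_rot: [0.001, -0.222, 0.975, -0.0]
ft_force: [0.4, 0.6, 0.4]
grip_width: 0.355
finger_force: 0.0
```

```bash
python3 - <<'E'
from h import *
go([530,-82.5,82])
c=cam('top');s=cam('side')
A=cv2.resize(c['pixels'][160:250,260:345],None,fx=4.5,fy=4.5,interpolation=cv2.INTER_CUBIC)
B=cv2.resize(s['pixels'][150:250,225:325],None,fx=4.05,fy=4.05,interpolation=cv2.INTER_CUBIC)
cv2.imwrite('pics/d.png',np.hstack([A[:400,:380],B[:400,:400]])[:,:,::-1])
E
```

```text
t 4.2 tcp [529.9 -82.1  81.9] f [0.4 0.6 0.4] w 0.3549981621136234 need cm [ 0.01 -0.04 -0.01]
angle of -x 25.66861154377338
```

View pics/d.png

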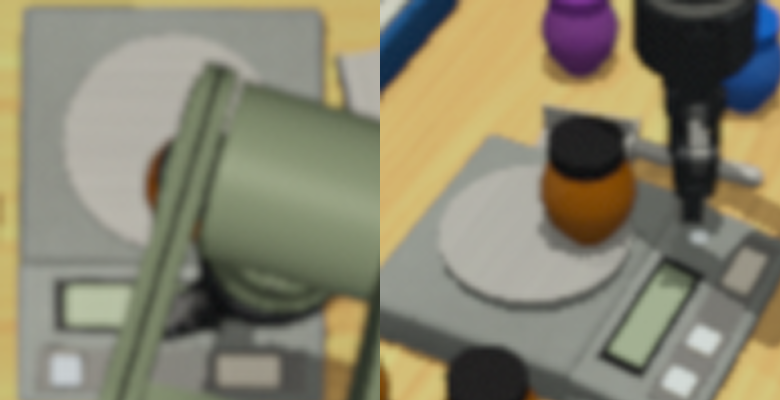

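The right half shows the jar upright at (588,185) and the fingers clear behind it at (692,190). In the top view the arm hides the jar, so I'll use the side view and advance slowly.

Call:
servo_tool(
  series=[
    {"offset": [-0.4, 0, 0], "yaw": 0},
    {"offset": [-0.8, 0, 0], "yaw": 0},
    {"offset": [-1.2, 0, 0], "yaw": 0},
    {"offset": [-1.6, 0, 0], "yaw": 0},
    {"offset": [-2.0, 0, 0], "yaw": 0},
    {"offset": [-2.4, 0, 0], "yaw": 0},
    {"offset": [-2.8, 0, 0], "yaw": 0},
    {"offset": [-3.2, 0, 0], "yaw": 0},
    {"offset": [-3.6, 0, 0], "yaw": 0},
    {"offset": [-4.0, 0, 0], "yaw": 0},
  ],
)

```text
time: 5.55
tool_pos: [565.5, -64.6, 81.3]
ee_rot: [-0.0, -0.222, 0.975, -0.0]
ft_force: [-0.1, 0.2, 1.4]
grip_width: 0.355
finger_force: 0.4
```

```bash
cat >> h.py <<'E'
def jar(verbose=1):
    # side view: amber body + lid; fit via lateral/vertical extents of amber blob
    s=cam('side'); p=s['pixels']; h=cv2.cvtColor(p,cv2.COLOR_RGB2HSV)
    m=((h[:,:,0]<16)&(h[:,:,1]>170)&(h[:,:,2]>50)).astype(np.uint8)
    m[:165]=0;m[225:]=0;m[:,:235]=0;m[:,310:]=0
    k,l,sta,ce=cv2.connectedComponentsWithStats(m); i=1+np.argmax(sta[1:,4])
    x,y,w,hh,a=sta[i]
    print('amber',sta[i],ce[i].round(1)); return s,(x+(w-1)/2,y+hh-1),ce[i]
E
python3 - <<'E'
from h import *
go([622-.9*39,-38.7-.43*39,82])
s,b,ce=jar()
# calibrate against start picture (jar at 588.7,-54.5)
p0=cv2.imread('pics/side0.png')[:,:,::-1]
h=cv2.cvtColor(np.ascontiguousarray(p0),cv2.COLOR_RGB2HSV)
m=((h[:,:,0]<16)&(h[:,:,1]>170)&(h[:,:,2]>50)).astype(np.uint8);m[:165]=0;m[225:]=0;m[:,:235]=0;m[:,310:]=0
k,l,sta,c0=cv2.connectedComponentsWithStats(m);i=1+np.argmax(sta[1:,4]);print('start',sta[i],c0[i])
for zz in (90,):
  a0=plane(s,c0[i],zz);a1=plane(s,ce,zz);print(a0,a1,'moved',a1-a0)
B=s['pixels'][150:250,225:325];cv2.imwrite('pics/e.png',cv2.resize(B,None,fx=4,fy=4)[:,:,::-1])
E
```

```text
t 5.55 tcp [565.5 -64.6  81.3] f [-0.1  0.2  1.4] w 0.35520001736728607 need cm [-2.32 -0.11 -0.07]
angle of -x 25.665777032692812
amber [261 190  21  20  98] [272.2 200.7]
start [268 195  19  15  73] [277.64383562 204.7260274 ]
[575.56235848 -32.3521382   90.        ] [594.98199584 -40.67783928  90.        ] moved [19.41963736 -8.32570108  0.        ]
```

```bash
cat >> h.py <<'E'
def blob(p):
    g=p.astype(int); m=((g[:,:,0]-g[:,:,2]>35)&(g[:,:,0]<175)&(g[:,:,1]<0.72*g[:,:,0])).astype(np.uint8)
    m[:165]=0;m[222:]=0;m[:,:235]=0;m[:,305:]=0
    k,l,sta,ce=cv2.connectedComponentsWithStats(m); i=1+np.argmax(sta[1:,4])
    return sta[i],ce[i],(l==i)
E
python3 - <<'E'
from h import *
s=cam('side')
p0=np.ascontiguousarray(cv2.imread('pics/side0.png')[:,:,::-1]);
R=[]
for p in (p0,s['pixels']):
    sta,ce,m=blob(p);print(sta,ce)
    print('\n'.join(''.join('#' if v else '.' for v in row) for row in m[185:215,255:295]))
    R.append(ce)
for zz in (95,): print(plane(s,R[0],zz),plane(s,R[1],zz),plane(s,R[1],zz)-plane(s,R[0],zz))
E
```

```text
[265 190  22  20 308] [275.88311688 199.5487013 ]
........................................
........................................
........................................
........................................
........................................
.............................###........
...........##................###........
...........###.............#####........
...........#####..........######........
..........######################........
..........######################........
..........######################........
..........######################........
..........######################........
...........#####################........
...........#####################........
...........####################.........
............###################.........
............##################..........
.............#################..........
.............################...........
..............##############............
................###########.............
.................#########..............
...................#####................
.........................
[... 879 characters left out ...]
......
.......####################.............
.......####################.............
.......###################..............
........#################...............
.........###############................
..........#############.................
...........###########..................
............#########...................
..............######....................
........................................
........................................
........................................
........................................
........................................
[585.61668183 -43.63017579  95.        ] [597.31750244 -38.88426653  95.        ] [11.70082061  4.74590926  0.        ]
```

Call:
servo_tool(
  series=[
    {"offset": [-0.3, 0, 0], "yaw": 0},
    {"offset": [-0.6, 0, 0], "yaw": 0},
    {"offset": [-0.9, 0, 0], "yaw": 0},
    {"offset": [-1.2, 0.05, 0], "yaw": 0},
    {"offset": [-1.5, 0.05, 0], "yaw": 0},
    {"offset": [-1.8, 0.1, 0], "yaw": 0},
    {"offset": [-2.1, 0.1, 0], "yaw": 0},
    {"offset": [-2.3, 0.1, 0], "yaw": 0},
    {"offset": [-2.3, 0.1, 0], "yaw": 0},
    {"offset": [-2.3, 0.1, 0], "yaw": 0},
  ],
)

```text
time: 6.9
tool_pos: [585.7, -53.7, 81.3]
ee_rot: [0.0, -0.222, 0.975, 0.0]
ft_force: [0.2, 0.0, -0.1]
grip_width: 0.349
finger_force: 0.0
```

```bash
python3 - <<'E'
from h import *
go([622-.9*38,-38.7-.43*38,82])
s=cam('side'); sta,ce,m=blob(s['pixels']);print(sta,ce)
d=plane(s,ce,95)-[585.617,-43.63,95]; print('moved',d,'jar',d+[588.7,-54.5,0])
E
```

```text
t 6.9 tcp [585.7 -53.7  81.3] f [ 0.2  0.  -0.1] w 0.3486672530775832 need cm [-0.13 -0.21 -0.07]
angle of -x 25.66669733898902
[251 191  22  20 303] [262.34653465 200.2970297 ]
moved [31.38662155 16.48159406  0.        ] jar [620.08662155 -38.01840594   0.        ]
```

Call:
servo_tool(
  series=[
    {"offset": [0.3, 0, 0], "yaw": 0},
    {"offset": [0.8, 0, 0], "yaw": 0},
    {"offset": [1.6, 0, 0], "yaw": 0},
    {"offset": [2.6, 0, 0], "yaw": 0},
    {"offset": [3.6, 0, 0], "yaw": 0},
    {"offset": [4.8, 0, 0], "yaw": 0},
    {"offset": [6.0, 0, 0], "yaw": 0},
    {"offset": [7.2, 0, 0], "yaw": 0},
    {"offset": [8.4, 0, -0.5], "yaw": 0},
    {"offset": [9.6, 0, -1], "yaw": 0},
  ],
)

```text
time: 8.2
tool_pos: [498.5, -95.7, 91.7]
ee_rot: [0.0, -0.222, 0.975, -0.0]
ft_force: [0.2, 0.3, -0.3]
grip_width: 0.352
finger_force: 0.0
```

Call:
servo_tool(
  series=[
    {"offset": [2, -2, -1], "yaw": 5},
    {"offset": [4, -4, -2], "yaw": 10},
    {"offset": [6, -7, -3], "yaw": 16},
    {"offset": [8, -10, -4], "yaw": 22},
    {"offset": [8, -13, -4], "yaw": 27},
    {"offset": [8, -16, -4], "yaw": 27},
    {"offset": [8, -19, -4], "yaw": 27},
    {"offset": [8, -22, -4], "yaw": 27},
    {"offset": [8, -22, -4], "yaw": 27},
    {"offset": [8, -22, -4], "yaw": 27},
  ],
  gripper=0,
)

```text
time: 9.45
tool_pos: [521.7, -327.8, 131.2]
ee_rot: [-0.0, 0.012, 1.0, 0.0]
ft_force: [0.3, 0.4, -0.5]
grip_width: -0.001
finger_force: 0.0
```

```bash
python3 - <<'E'
from h import *
go([487,-81,70])
s=cam('side'); sta,ce,m=blob(s['pixels']);print(sta,ce)
d=plane(s,ce,95)-[585.617,-43.63,95]; print('moved',d,'jar',d+[588.7,-54.5,0])
c=cam('top')
A=cv2.resize(c['pixels'][160:250,260:345],None,fx=4.5,fy=4.5,interpolation=cv2.INTER_CUBIC)
B=cv2.resize(s['pixels'][150:250,225:325],None,fx=4.05,fy=4.05,interpolation=cv2.INTER_CUBIC)
cv2.imwrite('pics/f.png',np.hstack([A[:400,:380],B[:400,:400]])[:,:,::-1])
E
```

```text
t 9.45 tcp [ 521.7 -327.8  131.2] f [ 0.3  0.4 -0.5] w -0.0008626740335993058 need cm [ 4.04 24.58  6.14]
angle of -x -1.3427607399900907
[252 190  22  21 307] [262.58957655 200.25407166]
moved [30.8731068  16.08494061  0.        ] jar [619.5731068  -38.41505939   0.        ]
```

View pics/f.png

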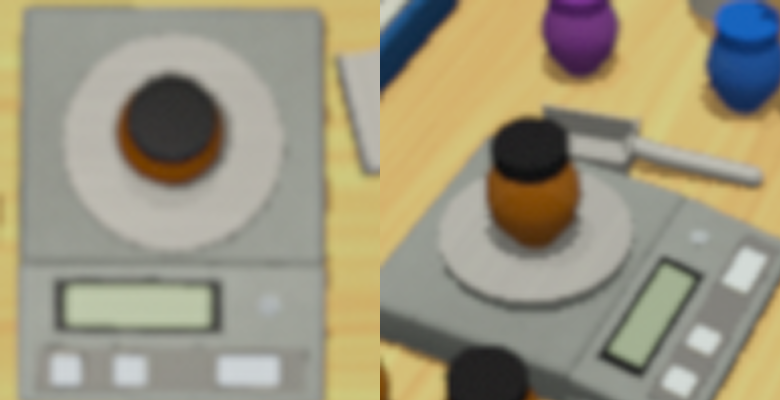

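The jar stands upright, with its lid face at about (173,120) and the pan disc at (173,142). I'll check the offset numerically.

```bash
python3 - <<'E'
from h import *
c=cam('top');s=cam('side');p=c['pixels'];g=p.astype(int);mx=g.max(2)
f=lambda x,y:((x+.5)/4.5-.5+260,(y+.5)/4.5-.5+160)
pan=plane(c,f(173,142),60);print('pan',pan)
m=(mx<75).astype(np.uint8);m[:170]=0;m[210:]=0;m[:,:275]=0;m[:,:][:,325:]=0
k,l,sta,ce=cv2.connectedComponentsWithStats(m);i=1+np.argmax(sta[1:,4]);print(sta[i],ce[i],'jar',plane(c,ce[i],139))
b=lambda x,y:((x+.5)/4.05-.5+225,(y+.5)/4.05-.5+150)
# side: predicted jar foot/lid outlines for candidate jar at pan centre
for X in (pan,):
  print('side expected lid top',proj(s,[X[0],X[1],142]),'seen',b(149,130), 'pan c exp',proj(s,X),'seen',b(157,230))
w=(g.min(2)>185)&(mx-g.min(2)<35);w[:235]=0;w[250:]=0;w[:,:305]=0;w[:,325:]=0
v,u=np.nonzero(w);print('tare',plane(c,(u.mean(),v.mean()),38))
E
```

```text
pan [622.11043433 -40.23408177  60.        ]
[288 177  20  19 291] [297.76975945 186.32646048] jar [618.038789   -36.80811722 139.        ]
side expected lid top [261.88489042 183.14704547] seen (261.41358024691357, 181.72222222222223) pan c exp [263.41457731 206.13181573] seen (263.3888888888889, 206.41358024691357)
tare [487.72791261 -81.43661392  38.        ]
```

The jar is within about 3–4 mm of the pan's centre. Now for the tare key.

Call:
servo_tool(
  series=[
    {"offset": [0.5, 3, 0], "yaw": 0},
    {"offset": [1.5, 7, 0], "yaw": 0},
    {"offset": [2.5, 11, 0], "yaw": 0},
    {"offset": [3.5, 15, 0], "yaw": 0},
    {"offset": [4.1, 19, 0], "yaw": 0},
    {"offset": [4.1, 22, 1], "yaw": 0},
    {"offset": [4.1, 24.5, 3], "yaw": 0},
    {"offset": [4.1, 24.5, 5.5], "yaw": 0},
    {"offset": [4.1, 24.5, 7.5], "yaw": 0},
    {"offset": [4.1, 24.5, 7.5], "yaw": 0},
  ],
)

```text
time: 10.9
tool_pos: [485.1, -81.3, 54.9]
ee_rot: [-0.002, 0.011, 1.0, 0.001]
ft_force: [0.2, -0.4, -1.0]
grip_width: -0.005
finger_force: 0.0
```

```bash
python3 - <<'E'
from h import *
go([486.5,-81.5,42])
E
```

```text
t 10.9 tcp [485.1 -81.3  54.9] f [ 0.2 -0.4 -1. ] w -0.004733246245006722 need cm [-0.15 -0.02  1.29]
angle of -x -1.2864905493746168
```

Call:
servo_tool(
  series=[
    {"offset": [-0.1, 0, 0.4], "yaw": 0},
    {"offset": [-0.1, 0, 0.8], "yaw": 0},
    {"offset": [-0.1, 0, 1.1], "yaw": 0},
    {"offset": [-0.1, 0, 1.3], "yaw": 0},
    {"offset": [-0.1, 0, 1.5], "yaw": 0},
    {"offset": [-0.1, 0, 1.6], "yaw": 0},
    {"offset": [-0.1, 0, 1.7], "yaw": 0},
    {"offset": [-0.1, 0, 1.7], "yaw": 0},
    {"offset": [-0.1, 0, 1.7], "yaw": 0},
    {"offset": [-0.1, 0, 1.7], "yaw": 0},
  ],
)

```text
time: 12.15
tool_pos: [488.1, -82.4, 39.4]
ee_rot: [0.0, 0.012, 1.0, -0.0]
ft_force: [-0.6, 0.4, 1.6]
grip_width: 0.001
finger_force: 1.0
```

```bash
python3 - <<'E'
from h import *
go([486.5,-81.5,35])
E
```

```text
t 12.15 tcp [488.1 -82.4  39.4] f [-0.6  0.4  1.6] w 0.0010122065260119969 need cm [0.16 0.09 0.44]
angle of -x -1.3356717277296428
```

Call:
servo_tool(
  series=[
    {"offset": [0, 0, 0.1], "yaw": 0},
    {"offset": [0, 0, 0.2], "yaw": 0},
    {"offset": [0, 0, 0.25], "yaw": 0},
    {"offset": [0, 0, 0.3], "yaw": 0},
    {"offset": [0, 0, 0.35], "yaw": 0},
    {"offset": [0, 0, 0.4], "yaw": 0},
    {"offset": [0, 0, 0.4], "yaw": 0},
    {"offset": [0, 0, 0.4], "yaw": 0},
    {"offset": [0, 0, 0.4], "yaw": 0},
    {"offset": [0, 0, 0.4], "yaw": 0},
  ],
)

```text
time: 13.4
tool_pos: [488.6, -82.5, 35.6]
ee_rot: [0.001, 0.012, 1.0, -0.0]
ft_force: [2.0, 0.8, 4.9]
grip_width: 0.001
finger_force: 2.4
```

```bash
python3 - <<'E'
from h import *
go([486.5,-81.5,35])
E
```

```text
t 13.4 tcp [488.6 -82.5  35.6] f [2.  0.8 4.9] w 0.0011915668430633798 need cm [0.21 0.1  0.06]
angle of -x -1.3367331071495951
```

Call:
servo_tool(
  series=[
    {"offset": [0, 0, 0.05], "yaw": 0},
    {"offset": [0, 0, 0.05], "yaw": 0},
    {"offset": [0, 0, 0.1], "yaw": 0},
    {"offset": [0, 0, 0.1], "yaw": 0},
    {"offset": [0, 0, 0.1], "yaw": 0},
    {"offset": [0, 0, 0.1], "yaw": 0},
    {"offset": [0, 0, 0.1], "yaw": 0},
    {"offset": [0, 0, 0.1], "yaw": 0},
    {"offset": [0, 0, 0.1], "yaw": 0},
    {"offset": [0, 0, 0.1], "yaw": 0},
  ],
)

```text
time: 14.65
tool_pos: [488.7, -82.5, 35.4]
ee_rot: [0.001, 0.012, 1.0, -0.0]
ft_force: [0.2, 1.4, 11.4]
grip_width: -0.001
finger_force: 5.4
```

The force rose without further travel, so the key is fully down. Now I'll release it and back away.

Call:
servo_tool(
  series=[
    {"offset": [0, 0, -0.3], "yaw": 0},
    {"offset": [0, 0, -0.7], "yaw": 0},
    {"offset": [0, 0, -1.2], "yaw": 0},
    {"offset": [0, 0, -2], "yaw": 0},
    {"offset": [0, 0, -4], "yaw": 0},
    {"offset": [0, 0, -7], "yaw": 0},
    {"offset": [1, -2, -10], "yaw": 0},
    {"offset": [1, -5, -12], "yaw": 0},
    {"offset": [1, -9, -12], "yaw": 0},
    {"offset": [1, -13, -12], "yaw": 0},
  ],
)

```text
time: 15.9
tool_pos: [474.8, -213.1, 155.0]
ee_rot: [0.0, 0.011, 1.0, -0.0]
ft_force: [-0.1, 0.2, 0.4]
grip_width: -0.002
finger_force: 0.0
```

Call:
servo_tool(
  series=[
    {"offset": [0, -4, 0], "yaw": 0},
    {"offset": [0, -8, 0], "yaw": 0},
    {"offset": [0, -11, 0], "yaw": 0},
    {"offset": [0, -12, 0], "yaw": 0},
    {"offset": [0, -12, 0], "yaw": 0},
    {"offset": [0, -12, 0], "yaw": 0},
    {"offset": [0, -12, 0], "yaw": 0},
    {"offset": [0, -12, 0], "yaw": 0},
    {"offset": [0, -12, 0], "yaw": 0},
    {"offset": [0, -12, 0], "yaw": 0},
  ],
)

```text
time: 17.15
tool_pos: [472.3, -332.0, 154.3]
ee_rot: [0.0, 0.012, 1.0, -0.0]
ft_force: [0.3, -0.6, 0.4]
grip_width: 0.002
finger_force: 0.0
```

```bash
python3 - <<'E'
from h import *
go([0,0,0])
s=cam('side'); sta,ce,m=blob(s['pixels']);print(sta,ce)
d=plane(s,ce,95)-[585.617,-43.63,95]; print('jar',d+[588.7,-54.5,0])
c=cam('top')
A=cv2.resize(c['pixels'][140:280,215:355],None,fx=2.8,fy=2.8,interpolation=cv2.INTER_CUBIC)
B=cv2.resize(s['pixels'][130:270,205:345],None,fx=2.8,fy=2.8,interpolation=cv2.INTER_CUBIC)
cv2.imwrite('pics/g.png',np.hstack([A,B])[:,:,::-1])
E
```

```text
t 17.15 tcp [ 472.3 -332.   154.3] f [ 0.3 -0.6  0.4] w 0.001886106648294475 need cm [47.98 32.1  15.43]
angle of -x -1.3253354346995248
[252 190  22  21 307] [262.53420195 200.2247557 ]
jar [619.75545675 -38.45859013   0.        ]
```

View pics/g.png

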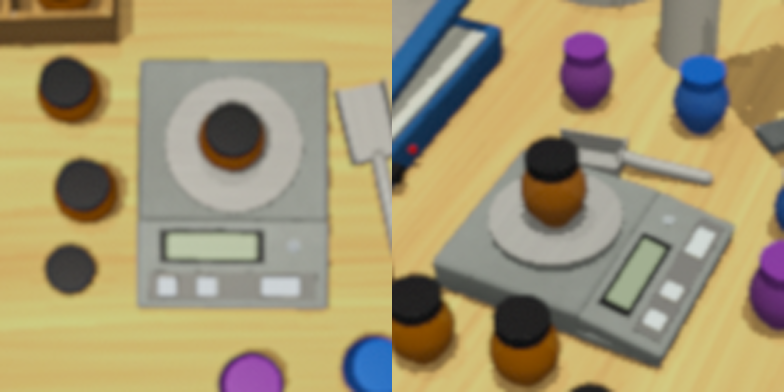

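The jar stands upright in the middle of the pan, with its lid at (233,130) in the left half. The key is back up, the bystanders haven't moved and the arm is clear.

```bash
python3 -c "
from cell import r
print(r.close_job())"
```

```text
the job is handed in; nothing more can be done
None
```

The jar stands upright about 3 mm from the pan's centre by camera measurement; the tare key was pressed fully down once and looked back up afterwards, and the job was handed in at about 17 s with the arm clear.

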